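# Swap the hemmed-in thread spool in the supply rack

## Task

The gold thread is wanted, but it stands hemmed in in the middle bay of the wooden rack: first move the glue bottle and the black-lidded pot out of its way, standing both upright on the blue mat, then take the gold spool out and stand it in the middle of the cork coaster. Next stand the white spool, which waits on the blue mat, in the now empty middle bay of the rack. Finally put the glue bottle and the pot back upright in the rack, each in the very place where it stood at the start.

Things in the scene. Friction and masses are not known exactly. Their poses are not given: they have to be found in the camera images.
- gold_c (a point): spool of gold thread with white end flanges, standing upright, 29 mm across the flanges, 50 mm tall, yarn body between the flanges 20 mm across and 36 mm long; 25 g. Point: its centre, half-way up (25 mm above its foot), z along its axis. It starts in the middle bay of the rack.
- white_c (a point): spool of white thread, same size and shape as the gold one (29 mm across, 50 mm tall, 25 g), standing upright near one end of the blue mat. Point: its centre, 25 mm above its foot, z along its axis.
- glue_c (a point): small white glue bottle with a dark nozzle, standing upright in one end bay of the rack: 112 mm tall, round body 35 mm across up to 74 mm above its foot, nozzle 18 mm across above that; about 60 g. Grip its body high, about 65 mm above its foot, so that the nozzle clears the palm of the gripper. Point: its centre, 56 mm above its foot, z up along its axis.
- pot_c (a point): small round white pot with a black lid that does not come off, standing upright in the other end bay of the rack: 44 mm across, 35 mm tall; about 50 g. Point: its centre, 17.5 mm above its foot, z up along its axis.
- rack: fixed wooden rack, 164 x 84 mm, floor 8 mm thick, with three bays along its x: end bays (grey felt discs, open at both y sides) at x = -46 and +46 mm, middle bay at x = 0 between two cheeks, one on each y side, 36 mm long, 10 mm thick, 42 mm apart inside, up to 60 mm above the table: a spool there can be taken only by its two x sides. Origin: middle of its underside, on the table; z up.
- middle_bay (a point): the middle of the floor of the rack's middle bay, 8 mm above the table; axes as the rack's.
- mat: fixed blue mat, the side area, 200 mm along its x by 120 mm along its y, 4 mm thick. The white spool starts on it at x = +60 to +70 mm; the rest is empty. Origin: the middle of its underside, on the table; z up.
- coaster: fixed round cork coaster, 96 mm across, 6 mm thick, empty at the start. Origin: the middle of its underside, on the table; z up.
There are look-alikes about, which are no part of the job. What is shaped like the part that bears white_c but orange is not meant.

How it is judged:
On the way, in this order (a step that is already met when the one before it is completed fails the run):
1. the glue bottle and the pot both stand upright on the blue mat, let go, while the gold spool is still in the rack's middle bay (x of glue_c in the frame of mat between -0.1 and 0.1 m and y of glue_c in the frame of mat between -0.06 and 0.06 m and z of glue_c in the frame of mat between 0.054 and 0.066 m and angle between each of glue_c, pot_c's own z axis and vertical below 0.15 rad and x of pot_c in the frame of mat between -0.1 and 0.1 m and y of pot_c in the frame of mat between -0.06 and 0.06 m and z of pot_c in the frame of mat between 0.0155 and 0.0275 m and contact force between the fingers and glue below 0.05 N and contact force between the fingers and pot below 0.05 N and distance of gold_c from where it was at the start of the episode below 0.02 m), for 0.2 s.
2. the gold spool stands upright in the middle of the coaster, let go (horizontal distance between gold_c and coaster below 0.015 m and height (world z) of gold_c between 0.025 and 0.037 m and angle between gold_c's own z axis and vertical below 0.15 rad and contact force between the fingers and gold_spool below 0.05 N), for 0.2 s.
3. the white spool stands upright in the rack's middle bay, let go (horizontal distance between white_c and middle_bay below 0.012 m and z of white_c in the frame of middle_bay between 0.019 and 0.031 m and angle between white_c's own z axis and vertical below 0.15 rad and contact force between the fingers and white_spool below 0.05 N), for 0.2 s.
At the end, for the whole second after the job is handed in: Gold spool on the coaster within 15 mm of its middle; white spool on the floor of the middle bay within 12 mm of its middle; glue bottle and pot each within 15 mm of where their centres were at the start; all upright (0.15 rad) and at rest (horizontal distance between gold_c and coaster below 0.015 m and height (world z) of gold_c between 0.025 and 0.037 m and angle between each of gold_c, white_c, glue_c, pot_c's own z axis and vertical below 0.15 rad and horizontal distance between white_c and middle_bay below 0.012 m and z of white_c in the frame of middle_bay between 0.019 and 0.031 m and distance of each of glue_c, pot_c from where it was at the start of the episode below 0.015 m and linear speed of each of gold_spool, white_spool, glue, pot below 0.03 m/s and angular speed of each of gold_spool, white_spool, glue, pot below 0.3 rad/s); the robot touches nothing.
It also fails if it takes over 144 s, if anything falls off the work surface, if the arm or the gripper's body presses on something with over 40 N, if the wrist force passes 120 N, or if a joint passes its speed limit or range.

## Robot

A 6-joint arm with a two-finger parallel gripper is mounted at the origin on a cart in front of the work surface, level with it; the furniture and walls round the work are solid. World frame = base frame: x ahead of the robot, y to its left, z up, the work surface at z = 0. Lengths are in m, angles in rad, forces in N, time in s.
With the tool pointing down it reaches from about 0.15 to 0.775 m from the base axis. Payload 6.1 kg.
Tool frame: the origin (TCP) lies between the finger pads; the fingertips stand 22 mm ahead of it and the grasp point (between the pads) lies 3 mm ahead of it (bot.tcp_to_tips is the distance from the TCP to the fingertips, in m); z points along the fingers, y is the line along which they close (so a half turn about z gives the same grasp; the last joint's range is limited). The gripper opens to 85 mm and grips with 20 to 120 N. Pads are 22 mm wide; open, the fingers measure 114 mm over their backs; the gripper's body (76 mm by 85 mm) begins 54 mm behind the grasp point. The pads swing forward as they close: fully open they stand 13 mm farther back than shut.
Start: joints at [1.103, 0.126, -0.04, 1.405, 0, 1.571], TCP at [0.237, 0.469, 0.253] pointing down, gripper open.
Joint ranges: [-2.72, 2.72], [-0.95, 1.95], [-1.27, 1.35], [-1.78, 2.02], [-1.46, 1.47], [-3.14, 3.14]. Speed limits (rad/s): [2.39, 2.39, 3.01, 3.14, 3.14, 3.14].

## Interface

Orientations are given as a rotation vector (axis times angle).
In Python, from cell import bot gives the robot as it stands.
- The arm moves only by the tool drive_tool, never from a script. Its argument "moves" is a list of rows, each a list of 2 entries, a list of its own where there are three numbers: the shift along the tool's x, y, z in m, then the turn about the tool's z in rad. In form: [[[x, y, z], roll], ...]. A call has 1 to 10 rows; each row shifts and turns the commanded pose from where the row before left it, along the tool's axes as they then stand; what a row does not reach is not made up. A row lasts 1/10 s, in which the tool goes at most 50 mm and 8.59 degrees, less where a joint would pass 70% of its speed; a pose out of reach is approached as far as the arm can. A call is refused whole if a number of a shift passes 0.05 or a number of a turn 0.15, either way. A call with a gripper value outside its range is refused whole. "grip" is the finger opening in m, from 0 to 0.0854, set as the call begins (left out, the last holds). The fingers move at their own pace and stop on an object; "squeeze" is the grip in N (left out, the last holds). Time passes only in rows, so rows that do not move let the fingers close. It gives the time, the measured TCP pose, the force, the opening and the grip force at its end, in the units of the state.
- bot.sense(): the state, without advancing time (a new reading comes with each control period).
- bot.capture(name): name is "scene" or "top"; returns the picture (480x640x3 uint8, blue, green, red); there is no depth.
- bot.camera_params(name): a dict with "fx", "fy", "cx", "cy" (pixels), "T" (4x4, takes a point from camera to world coordinates). Camera axes: x right, y down, z forward; pixel columns grow to the right and rows downward; lengths in m; the calibration is good to about 2 mm. A picture is of the moment at which its call begins. camera_params takes no time and is no camera call.
- bot.hand_in(): hands the job in; it is judged then, once.
The state is a dict: "clock": time; "qpos": joint angles; "qvel": joint speeds; "joint_torque": joint torques, N m; "tool_pos": TCP position; "eef_rot": TCP orientation; "force": force on the tool from outside, world axes, zero at the start; "wrist_torque": the same for the moment, N m; "width": finger opening in m; "grip_force": force on a finger pad.
Only numpy, scipy, OpenCV 4.12 (cv2) and the standard library are available. Lean on these libraries where they do the work, as an engineer would, in place of code of your own. Each camera call takes 0.05 s, during which the arm holds its last target. There are 200 camera calls.

## Working session

There is one attempt and no reset: what is moved stays moved. The work goes in short steps, Python scripts to look and compute and a tool call to move; the robot and the scene stay as the last step left them, time stands still between calls to the robot, and variables do not carry over. Pictures are saved under pics/ and viewed, at most 14 in all, crops included, and the job is handed in when it is done.

Besides the shell and the picture viewer there is one more tool, called after "Call:" in YAML: its name, and indented under it one key for each argument. drive_tool: Moves the arm, as the interface text tells. Its arguments: {"type":"object","properties":{"moves":{"type":"array"},"grip":{"type":"number"},"squeeze":{"type":"number"}},"required":["moves"]}

```bash
mkdir -p pics
python3 - <<'E'
from cell import bot
import cv2
for n in("scene","top"):
    cv2.imwrite(f"pics/{n}0.png",bot.capture(n)); p=bot.camera_params(n); print(n,{k:p[k] for k in("fx","fy","cx","cy")},p["T"])
s=bot.sense();print(s)
E
```

```text
scene {'fx': 466.35896623064883, 'fy': 466.35896623064883, 'cx': 315.86228916058275, 'cy': 243.91121923915773} [[-0.56881707 -0.35481974  0.74199063 -0.19224049]
 [-0.82233023  0.22907947 -0.52086043  0.51014216]
 [ 0.01483674 -0.90643563 -0.42208331  0.46885588]
 [ 0.          0.          0.          1.        ]]
top {'fx': 580.0995799485584, 'fy': 580.0995799485584, 'cx': 318.14511794550594, 'cy': 239.950955783648} [[ 0.00974375 -0.99945434  0.03156067  0.46686971]
 [-0.99972951 -0.01040327 -0.0208008   0.01903612]
 [ 0.02111778 -0.03134946 -0.99928537  1.49165961]
 [ 0.          0.          0.          1.        ]]
{'clock': 0.1, 'qpos': array([ 1.10301459e+00,  1.26365517e-01, -4.04797847e-02,  1.40540345e+00,
       -4.69813207e-07,  1.57079994e+00]), 'qvel': array([ 0.00098221, -0.0034661 ,  0.00175232,  0.00132304,  0.00158215,
       -0.00014702]), 'joint_torque': array([ 8.00463349e-04, -4.36904383e+01,  3.53605092e+01,  1.36686969e-02,
        1.97150562e-04, -2.92577269e-06]), 'tool_pos': array([0.23658105, 0.4683116 , 0.25259473]), 'eef_rot': array([-7.28036124e-01, -3.05572427e+00,  2.21928325e-03]), 'force': array([-0.22327743,  0.6197037 , -0.0150034 ]), 'wrist_torque': array([-0.01448088,  0.00260974,  0.03367252]), 'grip_force': 0.0, 'width': 0.08521572821095466}
```

View pics/scene0.png

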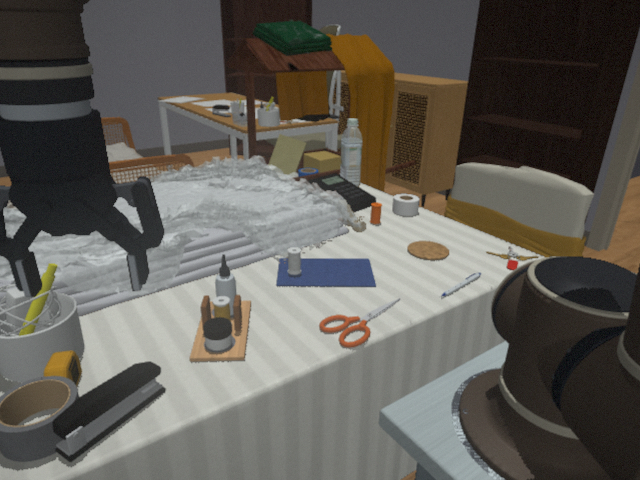

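View pics/top0.png

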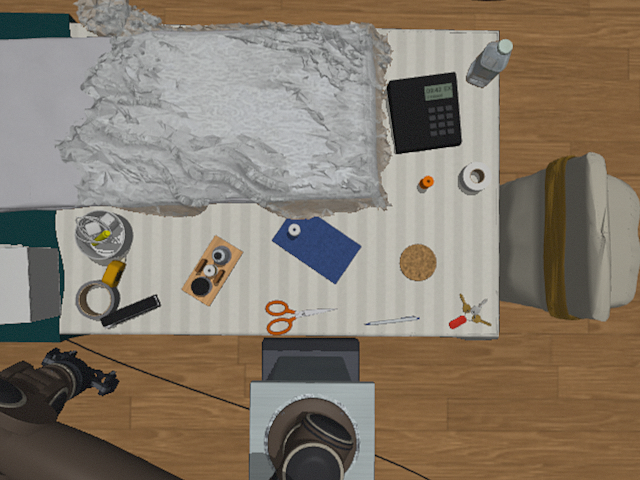

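Scene picture: rack at (222,325), glue at the far end, pot at the near end, mat (325,272) with the white spool at (294,262), coaster (428,250). Top picture: rack (212,270), mat (317,248), coaster (418,263). There are two spool candidates. The one at top (294,231) is white and on the mat, so it's the one meant. The one at top (427,182) is orange and off the mat, so it's the look-alike. An enlarged crop will confirm this.

```bash
cat > h.py <<'E'
import numpy as np, cv2
from cell import bot
def ray(n,uv,z):
    p=bot.camera_params(n);T=p["T"]
    d=T[:3,:3]@np.array([(uv[0]-p["cx"])/p["fx"],(uv[1]-p["cy"])/p["fy"],1]);o=T[:3,3]
    return o+d*(z-o[2])/d[2]
def proj(n,P):
    p=bot.camera_params(n);T=p["T"];c=T[:3,:3].T@(np.array(P)-T[:3,3])
    return np.array([p["fx"]*c[0]/c[2]+p["cx"],p["fy"]*c[1]/c[2]+p["cy"]])
def blob(m,box):
    x0,y0,x1,y1=box;k=np.zeros_like(m);k[y0:y1,x0:x1]=m[y0:y1,x0:x1]
    c=max(cv2.findContours(k,cv2.RETR_EXTERNAL,cv2.CHAIN_APPROX_NONE)[0],key=cv2.contourArea);return c
E
python3 - <<'E'
from h import *
t=cv2.imread("pics/top0.png");s=cv2.imread("pics/scene0.png")
hs=cv2.cvtColor(t,cv2.COLOR_BGR2HSV)
mat=cv2.inRange(hs,(105,90,40),(130,255,200))
c=cv2.convexHull(blob(mat,(250,190,380,300)));r=cv2.minAreaRect(c);b=cv2.boxPoints(r)
print("mat px",b.round(1).tolist());print(np.array([ray("top",q,.004) for q in b]).round(4),ray("top",r[0],.004))
w=cv2.inRange(hs,(5,70,90),(25,255,255))
c=cv2.convexHull(blob(w,(170,225,250,315)));r=cv2.minAreaRect(c);b=cv2.boxPoints(r)
print("rack px",b.round(1).tolist());print(np.array([ray("top",q,.008) for q in b]).round(4),ray("top",r[0],.008))
c=blob(w,(390,235,450,290));e=cv2.fitEllipse(cv2.convexHull(c));print("coaster",e,ray("top",e[0],.006))
A=cv2.resize(t[205:310,165:375],None,fx=3.8,fy=3.8,interpolation=cv2.INTER_CUBIC)
cv2.imwrite("pics/c1.png",A[:600,:800])
A=cv2.resize(s[240:370,180:390],None,fx=3.8,fy=3.8,interpolation=cv2.INTER_CUBIC)
cv2.imwrite("pics/c2.png",A[:600,:800])
E
```

```text
mat px [[271.3999938964844, 240.3000030517578], [297.29998779296875, 202.39999389648438], [360.79998779296875, 245.89999389648438], [334.8999938964844, 283.70001220703125]]
[[ 0.5118  0.1079  0.004 ]
 [ 0.6098  0.0426  0.004 ]
 [ 0.4998 -0.1217  0.004 ]
 [ 0.4021 -0.0559  0.004 ]] [ 0.50581614 -0.0067336   0.004     ]
rack px [[180.89999389648438, 289.0], [215.0, 234.39999389648438], [242.6999969482422, 251.6999969482422], [208.5, 306.29998779296875]]
[[0.3854 0.3357 0.008 ]
 [0.5252 0.2514 0.008 ]
 [0.4818 0.1803 0.008 ]
 [0.3421 0.265  0.008 ]] [0.4334741  0.25819483 0.008     ]
coaster ((417.49676513671875, 262.07025146484375), (36.311058044433594, 36.539581298828125), 97.0638656616211) [ 0.45959701 -0.26773038  0.006     ]
```

View pics/c1.png

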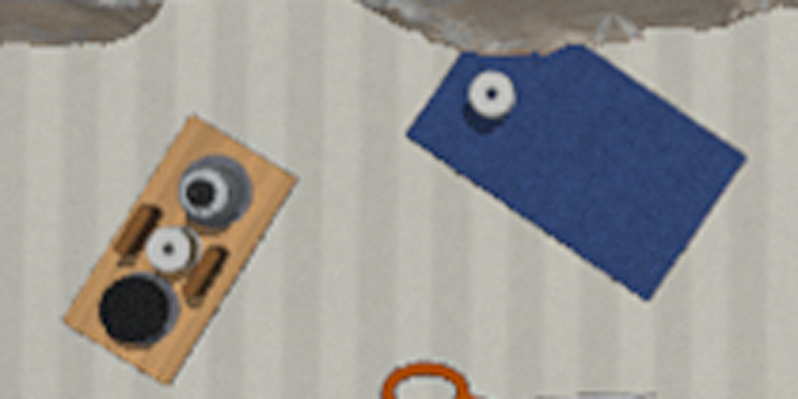

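View pics/c2.png

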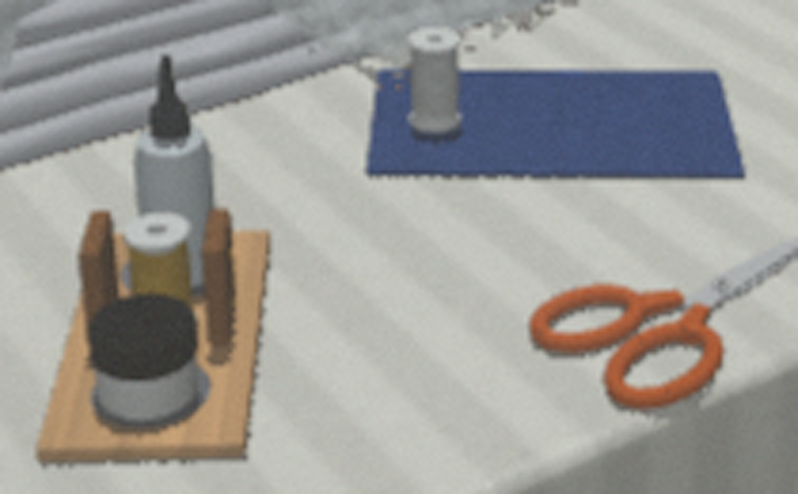

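The crops confirm it: the white spool stands on the mat (c1 at 492,94), the glue bottle is at the far rack end (215,190), the pot at the near end (138,310), and the gold spool sits between the cheeks (170,250). Next I'll measure the objects in both views.

```bash
cat >> h.py <<'E'
mx=np.array([.556,.831]);mx/=np.linalg.norm(mx);my=np.array([-mx[1],mx[0]]);mc=np.array([.5058,-.0067])
rx=np.array([.855,-.519]);rx/=np.linalg.norm(rx);ry=np.array([-rx[1],rx[0]]);rc=np.array([.4335,.2582])
def inm(P): d=np.array(P)[:2]-mc; return d@mx,d@my
def inr(P): d=np.array(P)[:2]-rc; return d@rx,d@ry
E
python3 - <<'E'
from h import *
def o(u,v): return (165+u/3.8,205+v/3.8)
def f(a): return np.round(a,4)
for n,uv,z in(("white",o(492,94),.054),("gold",o(170,249),.058),("potlid",o(137,310),.043),("glueshoulder",o(210,191),.082)):
    P=ray("top",uv,z);print(n,f(P),"mat",f(inm(P)),"rack",f(inr(P)))
def o2(u,v): return (180+u/3.8,240+v/3.8)
for n,uv,z in(("white",o2(434,38),.054),("gold",o2(157,229),.058),("potlid",o2(145,318),.043),("nozzletip",o2(166,58),.120)):
    P=ray("scene",uv,z);print("sc",n,f(P),"mat",f(inm(P)),"rack",f(inr(P)))
for a,b in((1,1),(1,-1),(-1,-1),(-1,1)):
    P=np.r_[mc+mx*.1*a+my*.06*b,.004];print("mat corner",a,b,f(P),(proj("scene",P)-[180,240])*3.8)
# heap right end: try match
for z in(0,.03,.06,.1,.15): print(z,f(ray("top",(320,214),z)),proj("scene",ray("top",(320,214),z)).round(),proj("scene",ray("top",(290,216),z)).round(),proj("scene",ray("top",(386,205),z)).round(),)
E
```

```text
white [0.537  0.0481 0.054 ] mat [0.0629 0.0045] rack [ 0.1975 -0.1259]
gold [0.4341 0.2551 0.058 ] mat [0.1778 0.2052] rack [ 0.0021 -0.0023]
potlid [0.3938 0.2784 0.043 ] mat [0.1747 0.2516] rack [-0.0444 -0.0033]
glueshoulder [0.4718 0.2264 0.082 ] mat [0.1748 0.1578] rack [ 0.0493 -0.0073]
sc white [0.5368 0.0523 0.054 ] mat [0.0662 0.007 ] rack [ 0.1952 -0.1224]
sc gold [0.4337 0.2593 0.058 ] mat [0.1809 0.2079] rack [-0.0004  0.001 ]
sc potlid [0.3952 0.2831 0.043 ] mat [0.1794 0.253 ] rack [-0.0456  0.0014]
sc nozzletip [0.4677 0.2349 0.12  ] mat [0.1796 0.166 ] rack [ 0.0413 -0.0022]
mat corner 1 1 [0.5115 0.1098 0.004 ] [367.17611828 167.67823283]
mat corner 1 -1 [0.6113 0.043  0.004 ] [379.65605669  64.92300393]
mat corner -1 -1 [ 0.5001 -0.1232  0.004 ] [720.99074857  67.08506381]
mat corner -1 1 [ 0.4003 -0.0564  0.004 ] [748.44001929 169.64495131]
0 [ 0.5809 -0.0161  0.    ] [310. 257.] [281. 267.] [361. 237.]
0.03 [ 0.5786 -0.0154  0.03  ] [310. 246.] [282. 255.] [361. 226.]
0.06 [ 0.5763 -0.0147  0.06  ] [311. 234.] [283. 242.] [361. 215.]
0.1 [ 0.5733 -0.0138  0.1   ] [311. 217.] [284. 225.] [361. 201.]
0.15 [ 0.5695 -0.0126  0.15  ] [312. 195.] [285. 202.] [362. 181.]
```

Run:
```python
from h import *
s=cv2.imread("pics/scene0.png");cv2.imwrite("pics/c3.png",cv2.resize(s[150:290,190:390],None,fx=4,fy=4,interpolation=cv2.INTER_CUBIC))
```

```text
(no output)
```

View pics/c3.png

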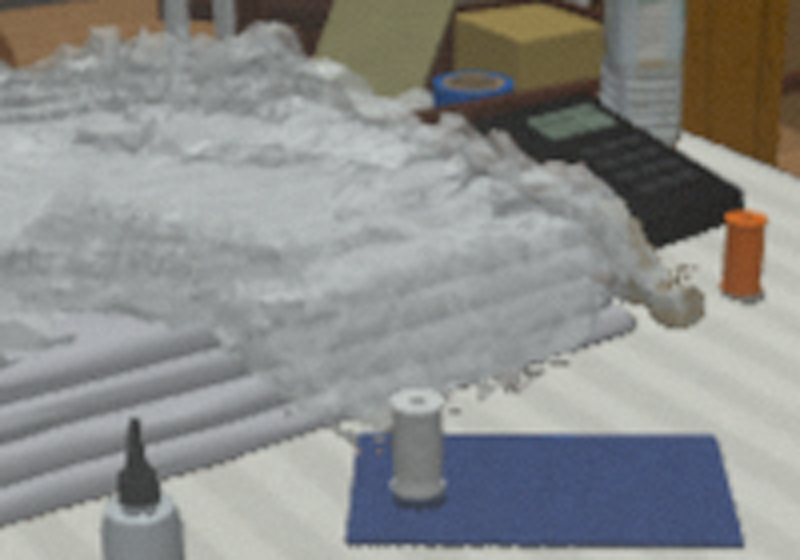

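Sizes and heights agree, with gold at rack (0,0) and the end bays at about ±46 mm. The heap's edge lies at x≈0.577, so I'll grip the white spool along world y. The pot goes first, with a helper to turn world targets into tool shifts.

```bash
cat >> h.py <<'E'
from scipy.spatial.transform import Rotation as R
def to(P,yaw=None):
    s=bot.sense();M=R.from_rotvec(s["eef_rot"]).as_matrix();y=np.degrees(np.arctan2(M[1,1],M[0,1]))
    print("pos",s["tool_pos"].round(4),"yaw",y.round(2),"tilt",np.degrees(np.arccos(-M[2,2])).round(2),"q6",s["qpos"][5].round(3),"w",s["width"].round(4),"t",s["clock"])
    if yaw is not None:
        print("roll",np.radians((y-yaw+90)%180-90).round(4))
    print("shift",(M.T@(np.array(P)-s["tool_pos"])).round(4))
E
python3 -c "
from h import *
print(bot.tcp_to_tips);to((.3945,.281,.15),58.8)"
```

```text
0.022Traceback (most recent call last):
  File "<string>", line 3, in <module>
    print(bot.tcp_to_tips);to((.3945,.281,.15),58.8)
                           ~~^^^^^^^^^^^^^^^^^^^^^^^
  File "h.py", line 20, in to
    print("pos",s["tool_pos"].round(4),"yaw",y.round(2),"tilt",np.degrees(np.arccos(-M[2,2])).round(2),"q6",s["qpos"][5].round(3),"w",s["width"].round(4),"t",s["clock"])
                                                                                                                                      ^^^^^^^^^^^^^^^^
AttributeError: 'float' object has no attribute 'round'
```

```bash
sed -i 's/s\["width"\].round(4)/round(s["width"],4)/' h.py
python3 -c "
from h import *
to((.3945,.281,.15),58.8)"
```

```text
pos [0.2366 0.4683 0.2526] yaw 63.2 tilt 0.08 q6 1.571 w 0.0852 t 0.1
roll 0.0768
shift [-0.2254 -0.0958  0.1027]
```

Call:
drive_tool:
  moves:
    - [[-0.032,-0.014,0.015],0]
    - [[-0.032,-0.014,0.015],0]
    - [[-0.032,-0.014,0.015],0]
    - [[-0.032,-0.014,0.015],0]
    - [[-0.032,-0.014,0.015],0]
    - [[-0.032,-0.014,0.014],0]
    - [[-0.033,-0.012,0.014],0]
    - [[0,0,0],0.077]
    - [[0,0,0],0]
    - [[0,0,0],0]
  grip: 0.07

```text
clock: 1.1
tool_pos: [0.3942, 0.2815, 0.1502]
eef_rot: [-0.843, -3.026, 0.0]
force: [-0.0, 0.8, -0.0]
width: 0.0702
grip_force: 0.0
```

```bash
python3 -c "
from h import *
to((.3945,.281,.040),58.8)"
```

```text
pos [0.3942 0.2815 0.1502] yaw 58.88 tilt 0.02 q6 1.163 w 0.0702 t 1.1
roll 0.0013
shift [-0.0006 -0.0002  0.1102]
```

Call:
drive_tool:
  moves:
    - [[0,0,0.03],0]
    - [[0,0,0.03],0]
    - [[0,0,0.025],0]
    - [[0,0,0.015],0]
    - [[0,0,0.011],0]
    - [[0,0,0],0]
    - [[0,0,0],0]

```text
clock: 1.8
tool_pos: [0.3944, 0.282, 0.0399]
eef_rot: [0.843, 3.026, 0.001]
force: [0.3, 0.3, -0.4]
width: 0.07
grip_force: 0.0
```

Call:
drive_tool:
  moves:
    - [[0,0,0],0]
    - [[0,0,0],0]
    - [[0,0,0],0]
    - [[0,0,0],0]
    - [[0,0,0],0]
    - [[0,0,0],0]
    - [[0,0,0],0]
    - [[0,0,0],0]
  grip: 0.035
  squeeze: 25

```text
clock: 2.6
tool_pos: [0.3949, 0.2819, 0.0405]
eef_rot: [0.845, 3.025, 0.003]
force: [-0.5, -0.2, 6.2]
width: 0.0428
grip_force: 25.2
```

Call:
drive_tool:
  moves:
    - [[0,0,-0.01],0]
    - [[0,0,-0.025],0]
    - [[0,0,-0.04],0]
    - [[0,0,-0.04],0]
    - [[0,0,-0.015],0]
    - [[0,0,0],0]

```text
clock: 3.2
tool_pos: [0.3956, 0.2823, 0.1726]
eef_rot: [0.844, 3.022, 0.007]
force: [0.1, -0.4, -0.4]
width: 0.0432
grip_force: 25.7
```

```bash
python3 -c "
from h import *
to((.504,-.060,.12),58.8)"
```

```text
pos [0.3956 0.2823 0.1726] yaw 58.78 tilt 0.32 q6 1.165 w 0.0432 t 3.2
roll -0.0003
shift [-0.27   -0.2368  0.052 ]
```

Call:
drive_tool:
  moves:
    - [[-0.02,-0.017,0],0]
    - [[-0.034,-0.03,0],0]
    - [[-0.036,-0.032,0],0]
    - [[-0.036,-0.032,0],0]
    - [[-0.036,-0.032,0],0]
    - [[-0.036,-0.032,0.01],0]
    - [[-0.034,-0.03,0.02],0]
    - [[-0.026,-0.022,0.02],0]
    - [[-0.012,-0.01,0],0]
    - [[0,0,0],0]

```text
clock: 4.2
tool_pos: [0.5018, -0.0625, 0.1181]
eef_rot: [-0.849, -3.022, 0.001]
force: [-0.6, 0.3, 1.0]
width: 0.0434
grip_force: 25.7
```

```bash
python3 -c "
from h import *
to((.504,-.060,.037),58.8)"
```

```text
pos [ 0.5018 -0.0625  0.1181] yaw 58.62 tilt 0.16 q6 0.424 w 0.0434 t 4.2
roll -0.0031
shift [-0.0008  0.0034  0.081 ]
```

Call:
drive_tool:
  moves:
    - [[0,0,0.025],0]
    - [[0,0,0.025],0]
    - [[0,0,0.015],0]
    - [[0,0,0.008],0]
    - [[0,0,0.005],0]
    - [[0,0,0.004],0]
    - [[0,0,0],0]
    - [[0,0,0],0]

```text
clock: 5.0
tool_pos: [0.5028, -0.0611, 0.0379]
eef_rot: [0.845, 3.025, 0.0]
force: [-1.2, 0.5, -1.4]
width: 0.0433
grip_force: 25.7
```

Call:
drive_tool:
  moves:
    - [[0,0,0],0]
    - [[0,0,0],0]
    - [[0,0,0],0]
    - [[0,0,0],0]
    - [[0,0,-0.015],0]
    - [[0,0,-0.035],0]
    - [[0,0,-0.04],0]
    - [[0,0,-0.04],0]
  grip: 0.07

```text
clock: 5.8
tool_pos: [0.5019, -0.0612, 0.1685]
eef_rot: [-0.845, -3.025, 0.0]
force: [1.7, 0.5, 0.6]
width: 0.0697
grip_force: 0.0
```

```bash
python3 -c "
from h import *
to((.471,.2335,.170),58.8)"
```

```text
pos [ 0.5019 -0.0612  0.1685] yaw 58.78 tilt 0.05 q6 0.424 w 0.0697 t 5.8
roll -0.0003
shift [ 0.1791  0.236  -0.0014]
```

Call:
drive_tool:
  moves:
    - [[0.012,0.016,0],0]
    - [[0.024,0.032,0],0]
    - [[0.027,0.036,0],0]
    - [[0.027,0.036,0],0]
    - [[0.027,0.036,0],0]
    - [[0.027,0.036,0],0]
    - [[0.024,0.03,0],0]
    - [[0.011,0.014,0],0]
    - [[0,0,0],0]
    - [[0,0,0],0]

```text
clock: 6.8
tool_pos: [0.4714, 0.2333, 0.1671]
eef_rot: [-0.844, -3.026, 0.001]
force: [0.5, 0.2, -0.3]
width: 0.0701
grip_force: 0.0
```

```bash
python3 -c "
from h import *
to((.471,.2335,.077),58.8)
t=bot.capture('top');s=bot.capture('scene')
z=lambda a,f:cv2.resize(a,None,fx=f,fy=f,interpolation=cv2.INTER_CUBIC)
a=z(t[180:320,160:400],3.3)[:450];b=z(s[220:370,180:390],3.3)[:450]
cv2.imwrite('pics/g1.png',cv2.resize(np.hstack([a,b]),(800,250)))
for n in('top','scene'): print(proj(n,(.471,.2335,.148)),proj(n,(.471,.2335,.12)))
"
```

```text
pos [0.4714 0.2333 0.1671] yaw 58.83 tilt 0.04 q6 1.004 w 0.0701 t 6.8
roll 0.0006
shift [0.0004 0.     0.0901]
[212.93210893 255.45235474] [214.83561079 255.50759216]
[222.4671178  239.15559749] [223.62868377 254.33510959]
```

View pics/g1.png

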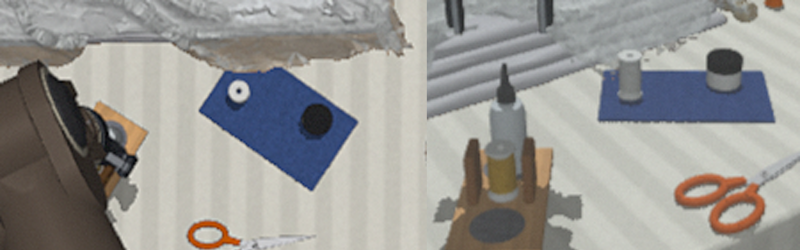

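The picture shows the pot standing on the mat. The glue tip in the scene view, at about (224,256), matches the prediction (223.6,254.3), so I'll descend on it.

Call:
drive_tool:
  moves:
    - [[0,0,0.02],0]
    - [[0,0,0.02],0]
    - [[0,0,0.02],0]
    - [[0,0,0.015],0]
    - [[0,0,0.01],0]
    - [[0,0,0.005],0]
    - [[0,0,0],0]
    - [[0,0,0],0]

```text
clock: 7.7
tool_pos: [0.472, 0.2334, 0.078]
eef_rot: [0.846, 3.025, 0.001]
force: [0.6, 0.3, -0.6]
width: 0.0698
grip_force: 0.0
```

Call:
drive_tool:
  moves:
    - [[0,0,0],0]
    - [[0,0,0],0]
    - [[0,0,0],0]
    - [[0,0,0],0]
    - [[0,0,0],0]
    - [[0,0,0],0]
    - [[0,0,0],0]
    - [[0,0,0],0]
  grip: 0.025

```text
clock: 8.5
tool_pos: [0.472, 0.2336, 0.078]
eef_rot: [0.845, 3.025, 0.001]
force: [-0.0, -1.1, 5.2]
width: 0.0332
grip_force: 25.1
```

Call:
drive_tool:
  moves:
    - [[0,0,-0.01],0]
    - [[0,0,-0.025],0]
    - [[0,0,-0.04],0]
    - [[0,0,-0.025],0]
    - [[0,0,0],0]
    - [[0,0,0],0]

```text
clock: 9.1
tool_pos: [0.4717, 0.2335, 0.1777]
eef_rot: [0.845, 3.025, 0.001]
force: [-0.1, 0.4, -1.0]
width: 0.0331
grip_force: 25.2
```

```bash
python3 -c "
from h import *
to((.4575,-.0288,.12),58.8)"
```

```text
pos [0.4717 0.2335 0.1777] yaw 58.79 tilt 0.05 q6 1.004 w 0.0331 t 9.1
roll -0.0002
shift [-0.1238 -0.2318  0.0575]
```

Call:
drive_tool:
  moves:
    - [[-0.008,-0.016,0],0]
    - [[-0.017,-0.032,0],0]
    - [[-0.019,-0.036,0],0]
    - [[-0.019,-0.036,0],0]
    - [[-0.019,-0.036,0],0]
    - [[-0.019,-0.034,0.01],0]
    - [[-0.015,-0.028,0.02],0]
    - [[-0.008,-0.014,0.02],0]
    - [[0,0,0],0]
    - [[0,0,0],0]

```text
clock: 10.1
tool_pos: [0.4561, -0.0297, 0.1264]
eef_rot: [-0.847, -3.022, 0.001]
force: [0.1, -0.5, -0.0]
width: 0.0325
grip_force: 25.2
```

```bash
python3 -c "
from h import *
to((.4575,-.0288,.0745),58.8)"
```

```text
pos [ 0.4561 -0.0297  0.1264] yaw 58.7 tilt 0.16 q6 0.481 w 0.0325 t 10.1
roll -0.0017
shift [-0.0009  0.0016  0.0518]
```

Call:
drive_tool:
  moves:
    - [[0,0,0.02],0]
    - [[0,0,0.015],0]
    - [[0,0,0.008],0]
    - [[0,0,0.005],0]
    - [[0,0,0.004],0]
    - [[0,0,0],0]
    - [[0,0,0],0]

```text
clock: 10.8
tool_pos: [0.4577, -0.0292, 0.0758]
eef_rot: [0.845, 3.025, 0.0]
force: [-0.7, -0.2, 0.2]
width: 0.0332
grip_force: 25.2
```

Call:
drive_tool:
  moves:
    - [[0,0,0],0]
    - [[0,0,0],0]
    - [[0,0,0],0]
    - [[0,0,0],0]
    - [[0,0,-0.01],0]
    - [[0,0,-0.03],0]
    - [[0,0,-0.04],0]
    - [[0,0,-0.03],0]
    - [[0,0,0],0]
  grip: 0.07

```text
clock: 11.7
tool_pos: [0.4597, -0.0294, 0.1904]
eef_rot: [0.843, 3.018, 0.003]
force: [0.2, -0.3, -1.0]
width: 0.0699
grip_force: 0.0
```

```bash
python3 -c "
from h import *
to((.4335,.258,.170),-31.2)
t=bot.capture('top');s=bot.capture('scene')
z=lambda a,f:cv2.resize(a,None,fx=f,fy=f,interpolation=cv2.INTER_CUBIC)
a=z(t[190:320,170:290],4.5);b=z(s[210:340,180:390],4.5);a=cv2.resize(a,(240,260));b=cv2.resize(b,(420,260))
cv2.imwrite('pics/g2.png',np.hstack([a,b]))
"
```

```text
pos [ 0.4597 -0.0294  0.1904] yaw 58.78 tilt 0.45 q6 0.481 w 0.0699 t 11.7
roll 1.5705
shift [0.1715 0.2322 0.0201]
```

View pics/g2.png

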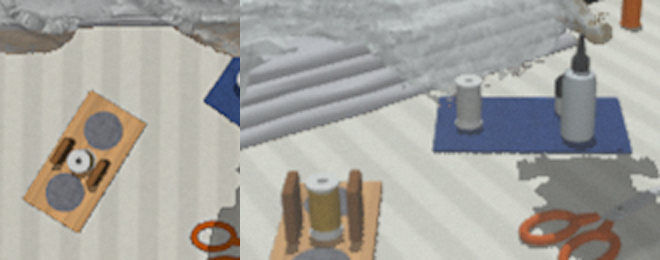

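Call:
drive_tool:
  moves:
    - [[0,0,0],-0.14]
    - [[0,0,0],-0.149]
    - [[0,0,0],-0.149]
    - [[0,0,0],-0.149]
    - [[0,0,0],-0.149]
    - [[0,0,0],-0.149]
    - [[0,0,0],-0.149]
    - [[0,0,0],-0.149]
    - [[0,0,0],-0.149]
    - [[0,0,0],-0.149]
  grip: 0.055

```text
clock: 12.8
tool_pos: [0.4565, -0.0292, 0.1838]
eef_rot: [1.425, -2.797, -0.002]
force: [-0.0, 0.6, 0.1]
width: 0.055
grip_force: 0.0
```

```bash
python3 -c "
from h import *
to((.4335,.258,.150),-31.2)
"
```

```text
pos [ 0.4565 -0.0292  0.1838] yaw 143.99 tilt 0.16 q6 -1.006 w 0.055 t 12.8
roll -0.0839
shift [-0.2189  0.1874  0.0339]
```

Call:
drive_tool:
  moves:
    - [[0,0,0],-0.084]
    - [[-0.015,0.013,0],0]
    - [[-0.03,0.026,0],0]
    - [[-0.03,0.026,0],0]
    - [[-0.03,0.026,0],0]
    - [[-0.03,0.026,0],0]
    - [[-0.03,0.026,0],0]
    - [[-0.018,0.016,0],0]
    - [[0,0,0],0]

```text
clock: 13.7
tool_pos: [0.4164, 0.2119, 0.1838]
eef_rot: [1.538, -2.736, -0.001]
force: [-0.2, 0.2, -1.1]
width: 0.0549
grip_force: 0.0
```

```bash
python3 -c "
from h import *
to((.4338,.2575,.038),-31.2)
"
```

```text
pos [0.4164 0.2119 0.1838] yaw 148.69 tilt 0.14 q6 -0.554 w 0.0549 t 13.7
roll -0.0019
shift [-0.0482  0.0085  0.1457]
```

Call:
drive_tool:
  moves:
    - [[-0.02,0.004,0],0]
    - [[-0.02,0.004,0.02],0]
    - [[-0.008,0.001,0.03],0]
    - [[0,0,0.02],0]
    - [[0,0,0],0]
    - [[0,0,0],0]

```text
clock: 14.3
tool_pos: [0.4352, 0.2551, 0.1151]
eef_rot: [1.532, -2.741, 0.0]
force: [0.8, 0.8, 1.0]
width: 0.055
grip_force: 0.0
```

```bash
python3 -c "
from h import *
to((.4338,.2575,.038),-31.2)
"
```

```text
pos [0.4352 0.2551 0.1151] yaw 148.4 tilt 0.08 q6 -0.489 w 0.055 t 14.3
roll -0.007
shift [-0.0014  0.0024  0.0771]
```

Call:
drive_tool:
  moves:
    - [[-0.0015,0.0015,0.02],-0.005]
    - [[0,0,0.02],0]
    - [[0,0,0.015],0]
    - [[0,0,0.012],0]
    - [[0,0,0.009],0]
    - [[0,0,0],0]
    - [[0,0,0],0]

```text
clock: 15.0
tool_pos: [0.435, 0.2577, 0.0399]
eef_rot: [-1.54, 2.737, -0.0]
force: [0.3, 0.4, -0.1]
width: 0.0548
grip_force: 0.0
```

Call:
drive_tool:
  moves:
    - [[0,0,0],0]
    - [[0,0,0],0]
    - [[0,0,0],0]
    - [[0,0,0],0]
    - [[0,0,0],0]
    - [[0,0,0],0]
    - [[0,0,0],0]
    - [[0,0,0],0]
  grip: 0.01

```text
clock: 15.8
tool_pos: [0.4351, 0.2578, 0.0399]
eef_rot: [-1.54, 2.737, -0.0]
force: [0.1, -0.3, 5.7]
width: 0.0229
grip_force: 21.6
```

Call:
drive_tool:
  moves:
    - [[0,0,-0.01],0]
    - [[0,0,-0.02],0]
    - [[0,0,-0.03],0]
    - [[0,0,-0.03],0]
    - [[0,0,-0.02],0]
    - [[0,0,0],0]

```text
clock: 16.4
tool_pos: [0.4358, 0.2583, 0.1525]
eef_rot: [-1.538, 2.734, 0.0]
force: [0.1, -0.0, 0.1]
width: 0.0229
grip_force: 22.7
```

```bash
python3 -c "
from h import *
to((.460,-.266,.16),-31.2)
s=bot.capture('scene');t=bot.capture('top')
a=cv2.resize(s[170:350,150:390],None,fx=3,fy=3,interpolation=cv2.INTER_CUBIC);cv2.imwrite('pics/g3.png',a);cv2.imwrite('pics/t3.png',t)
"
```

```text
pos [0.4358 0.2583 0.1525] yaw 148.74 tilt 0.28 q6 -0.49 w 0.0229 t 16.4
roll -0.001
shift [ 0.4356 -0.2927 -0.0087]
```

View pics/g3.png

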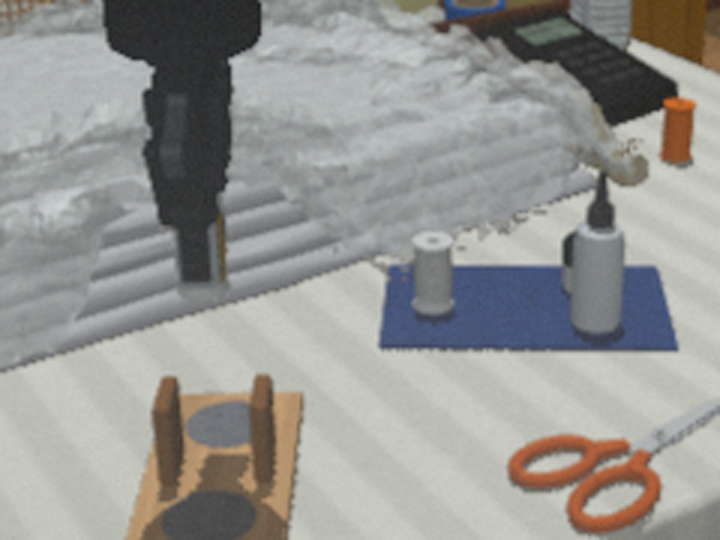

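Call:
drive_tool:
  moves:
    - [[0,0,-0.03],0]
    - [[0.01,-0.007,-0.02],0]
    - [[0.025,-0.017,0],0]
    - [[0.036,-0.024,0],0]
    - [[0.036,-0.024,0],0]
    - [[0.036,-0.024,0],0]
    - [[0.036,-0.024,0],0]
    - [[0.036,-0.024,0],0]
    - [[0.036,-0.024,0],0]
    - [[0.036,-0.024,0],0]

```text
clock: 17.5
tool_pos: [0.4487, -0.089, 0.1977]
eef_rot: [1.54, -2.736, -0.003]
force: [0.7, 0.5, -0.2]
width: 0.0227
grip_force: 22.8
```

Call:
drive_tool:
  moves:
    - [[0.036,-0.024,0],0]
    - [[0.036,-0.024,0],0]
    - [[0.03,-0.02,0],0]
    - [[0.02,-0.015,0],0]
    - [[0,0,0],0]
    - [[0,0,0],0]

```text
clock: 18.1
tool_pos: [0.4566, -0.2346, 0.1977]
eef_rot: [1.538, -2.737, -0.005]
force: [-0.6, -0.4, -0.6]
width: 0.0227
grip_force: 22.9
```

```bash
python3 -c "
from h import *
to((.460,-.266,.038),-31.2)
s=cv2.imread('pics/scene0.png');hs=cv2.cvtColor(s,cv2.COLOR_BGR2HSV)
c=blob(cv2.inRange(hs,(5,60,60),(25,255,255)),(395,235,460,270));e=cv2.fitEllipse(c);print(e,ray('scene',e[0],.005))
"
```

```text
pos [ 0.4566 -0.2346  0.1977] yaw 148.67 tilt 0.19 q6 -1.499 w 0.0227 t 18.1
roll -0.0023
shift [ 0.0251 -0.0198  0.1596]
((427.97552490234375, 250.02764892578125), (17.371015548706055, 40.78352737426758), 97.35147094726562) [ 0.45503053 -0.26101534  0.005     ]
```

Call:
drive_tool:
  moves:
    - [[0.013,-0.009,0.02],0]
    - [[0.012,-0.0085,0.035],0]
    - [[0,0,0.035],0]
    - [[0,0,0.03],0]
    - [[0,0,0.015],0]
    - [[0,0,0],0]
    - [[0,0,0],0]

```text
clock: 18.8
tool_pos: [0.4593, -0.2641, 0.0644]
eef_rot: [1.542, -2.737, -0.001]
force: [-0.2, -0.1, -0.2]
width: 0.0226
grip_force: 22.9
```

```bash
python3 -c "
from h import *
to((.458,-.265,.038),-31.2)
"
```

```text
pos [ 0.4593 -0.2641  0.0644] yaw 148.82 tilt 0.05 q6 -1.548 w 0.0226 t 18.8
roll 0.0003
shift [0.0015 0.0006 0.0264]
```

Call:
drive_tool:
  moves:
    - [[0,0,0.01],0]
    - [[0,0,0.008],0]
    - [[0,0,0.005],0]
    - [[0,0,0.003],0]
    - [[0,0,0],0]
    - [[0,0,0],0]

```text
clock: 19.4
tool_pos: [0.4594, -0.2653, 0.0384]
eef_rot: [-1.541, 2.738, -0.0]
force: [-0.4, -0.2, 0.7]
width: 0.0226
grip_force: 24.2
```

Call:
drive_tool:
  moves:
    - [[0,0,0],0]
    - [[0,0,0],0]
    - [[0,0,0],0]
    - [[0,0,0],0]
    - [[0,0,0],0]
    - [[0,0,-0.01],0]
    - [[0,0,-0.03],0]
    - [[0,0,-0.04],0]
    - [[0,0,-0.05],0]
    - [[0,0,0],0]
  grip: 0.055

```text
clock: 20.4
tool_pos: [0.4622, -0.2668, 0.1761]
eef_rot: [-1.538, 2.733, -0.016]
force: [-0.3, -0.3, -0.7]
width: 0.0547
grip_force: 0.0
```

```bash
python3 -c "
from h import *
to((.537,.050,.16),90)
s=bot.capture('scene');cv2.imwrite('pics/g4.png',cv2.resize(s[180:300,260:480],None,fx=3,fy=3,interpolation=cv2.INTER_CUBIC))
"
```

```text
pos [ 0.4622 -0.2668  0.1761] yaw 148.74 tilt 0.66 q6 -1.549 w 0.0547 t 20.4
roll 1.0252
shift [-0.3096  0.1007  0.015 ]
```

View pics/g4.png

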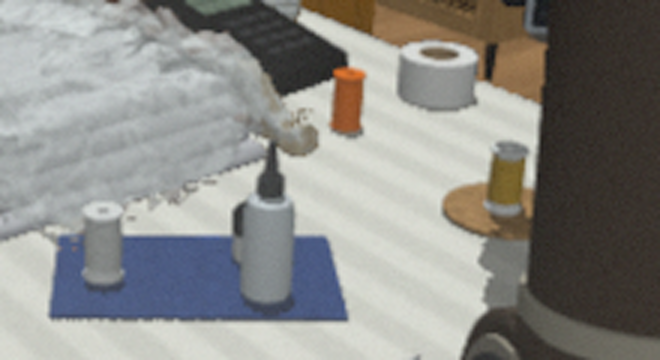

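Gold stands in the middle of the coaster, its foot at scene pixel (428,250), the same as the coaster's centre. Next is the white spool.

Call:
drive_tool:
  moves:
    - [[0,0,0],0.145]
    - [[0,0,0],0.147]
    - [[0,0,0],0.147]
    - [[0,0,0],0.147]
    - [[0,0,0],0.147]
    - [[0,0,0],0.147]
    - [[0,0,0],0.145]
    - [[0,0,0],0]

```text
clock: 21.25
tool_pos: [0.4589, -0.265, 0.1675]
eef_rot: [-0.0, -3.14, -0.001]
force: [-0.6, -0.3, 0.0]
width: 0.0548
grip_force: 0.0
```

```bash
python3 -c "
from h import *
to((.537,.050,.16),90)
"
```

```text
pos [ 0.4589 -0.265   0.1675] yaw 89.99 tilt 0.08 q6 -0.523 w 0.0548 t 21.25
roll -0.0002
shift [-0.078   0.315   0.0076]
```

Call:
drive_tool:
  moves:
    - [[0,0.015,0],0]
    - [[-0.008,0.035,0],0]
    - [[-0.011,0.04,0],0]
    - [[-0.011,0.045,0],0]
    - [[-0.011,0.045,0],0]
    - [[-0.011,0.045,0],0]
    - [[-0.011,0.04,0],0]
    - [[-0.01,0.035,0],0]
    - [[-0.005,0.015,0],0]
    - [[0,0,0],0]

```text
clock: 22.25
tool_pos: [0.5372, 0.052, 0.1679]
eef_rot: [0.009, -3.141, -0.0]
force: [-0.1, 0.2, -0.0]
width: 0.0551
grip_force: 0.0
```

```bash
python3 -c "
from h import *
to((.537,.050,.040),90)
"
```

```text
pos [0.5372 0.052  0.1679] yaw 90.32 tilt 0.03 q6 0.091 w 0.0551 t 22.25
roll 0.0055
shift [ 0.0002 -0.002   0.1279]
```

Call:
drive_tool:
  moves:
    - [[0,-0.001,0.02],0]
    - [[0,0,0.025],0]
    - [[0,0,0.025],0]
    - [[0,0,0.015],0]
    - [[0,0,0],0]

```text
clock: 22.75
tool_pos: [0.5351, 0.0475, 0.0809]
eef_rot: [-0.0, -3.137, 0.001]
force: [-0.8, 0.4, 0.7]
width: 0.0551
grip_force: 0.0
```

Call:
drive_tool:
  moves:
    - [[0,0,0.015],0]
    - [[0,0,0.015],0]
    - [[0,0,0.01],0]
    - [[0,0,0.002],0]
    - [[0,0,0],0]
    - [[0,0,0],0]

```text
clock: 23.35
tool_pos: [0.5378, 0.0487, 0.0422]
eef_rot: [-0.0, 3.14, 0.0]
force: [-0.5, 0.3, -0.0]
width: 0.0552
grip_force: 0.0
```

Call:
drive_tool:
  moves:
    - [[0,0,0],0]
    - [[0,0,0],0]
    - [[0,0,0],0]
    - [[0,0,0],0]
    - [[0,0,0],0]
    - [[0,0,0],0]
    - [[0,0,0],0]
    - [[0,0,0],0]
  grip: 0.01

```text
clock: 24.15
tool_pos: [0.5378, 0.0489, 0.0419]
eef_rot: [-0.0, 3.14, 0.0]
force: [1.2, 0.2, 5.6]
width: 0.026
grip_force: 24.4
```

Call:
drive_tool:
  moves:
    - [[0,0,-0.01],0]
    - [[0,0,-0.02],0]
    - [[0,0,-0.03],0]
    - [[0,0,-0.03],0]
    - [[0,0,-0.03],0]
    - [[0,0,-0.03],0]
    - [[0,0,0],0]

```text
clock: 24.85
tool_pos: [0.539, 0.0489, 0.1959]
eef_rot: [-0.0, 3.135, 0.001]
force: [1.0, 0.7, 0.3]
width: 0.026
grip_force: 24.6
```

```bash
python3 -c "
from h import *
to((.435,.258,.160),-31.2)
"
```

```text
pos [0.539  0.0489 0.1959] yaw 90.01 tilt 0.37 q6 0.09 w 0.026 t 24.85
roll -1.0261
shift [0.1042 0.2091 0.0354]
```

Call:
drive_tool:
  moves:
    - [[0,0,0],-0.146]
    - [[0,0,0],-0.147]
    - [[0,0,0],-0.147]
    - [[0,0,0],-0.147]
    - [[0,0,0],-0.147]
    - [[0,0,0],-0.147]
    - [[0,0,0],-0.145]
    - [[0,0,0],0]

```text
clock: 25.65
tool_pos: [0.5368, 0.0487, 0.1906]
eef_rot: [1.542, -2.735, -0.001]
force: [1.0, -0.5, -1.3]
width: 0.0258
grip_force: 24.6
```

```bash
python3 -c "
from h import *
to((.435,.258,.160),-31.2)
s=bot.capture('scene');print(proj('scene',bot.sense()['tool_pos']));cv2.imwrite('pics/g5.png',cv2.resize(s[110:270,200:400],None,fx=3,fy=3,interpolation=cv2.INTER_CUBIC))
"
```

```text
pos [0.5368 0.0487 0.1906] yaw 148.82 tilt 0.09 q6 -0.936 w 0.0258 t 25.65
roll 0.0003
shift [-0.1263  0.1954  0.0307]
[295.39959644 185.685622  ]
```

View pics/g5.png

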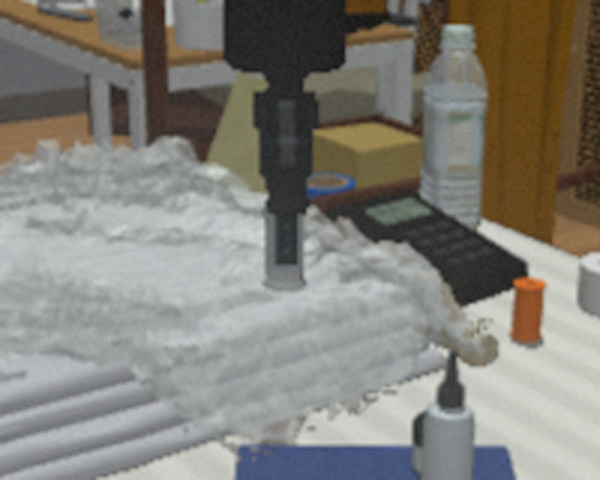

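The white spool hangs upright in the fingers, its foot at about crop pixel (285,285). Now I'll carry it over the rack.

Call:
drive_tool:
  moves:
    - [[-0.007,0.01,0],0]
    - [[-0.016,0.025,0],0]
    - [[-0.022,0.034,0],0]
    - [[-0.022,0.034,0],0]
    - [[-0.022,0.034,0],0]
    - [[-0.019,0.03,0.01],0]
    - [[-0.012,0.018,0.01],0]
    - [[-0.006,0.01,0.01],0]
    - [[0,0,0],0]
    - [[0,0,0],0]

```text
clock: 26.7
tool_pos: [0.4357, 0.2572, 0.1612]
eef_rot: [1.541, -2.737, 0.001]
force: [0.4, 0.2, -0.2]
width: 0.0259
grip_force: 24.6
```

```bash
python3 -c "
from h import *
to((.4345,.258,.0465),-31.2)
"
```

```text
pos [0.4357 0.2572 0.1612] yaw 148.77 tilt 0.04 q6 -0.492 w 0.0259 t 26.7
roll -0.0006
shift [-1.000e-04  1.400e-03  1.147e-01]
```

Call:
drive_tool:
  moves:
    - [[0,0.001,0.025],0]
    - [[0,0,0.03],0]
    - [[0,0,0.02],0]
    - [[0,0,0.015],0]
    - [[0,0,0],0]
    - [[0,0,0],0]

```text
clock: 27.3
tool_pos: [0.4357, 0.2574, 0.072]
eef_rot: [-1.54, 2.738, -0.0]
force: [-0.7, -0.8, 0.1]
width: 0.0262
grip_force: 24.6
```

```bash
python3 -c "
from h import *
to((.4345,.258,.0465),-31.2)
print(bot.sense()['force'])
s=bot.capture('scene');cv2.imwrite('pics/g6.png',cv2.resize(s[210:370,150:310],None,fx=3.5,fy=3.5,interpolation=cv2.INTER_CUBIC))
"
```

```text
pos [0.4357 0.2574 0.072 ] yaw 148.69 tilt 0.02 q6 -0.491 w 0.0262 t 27.3
roll -0.0019
shift [0.0001 0.0013 0.0254]
[-0.72222748 -0.83840379  0.11256639]
```

View pics/g6.png

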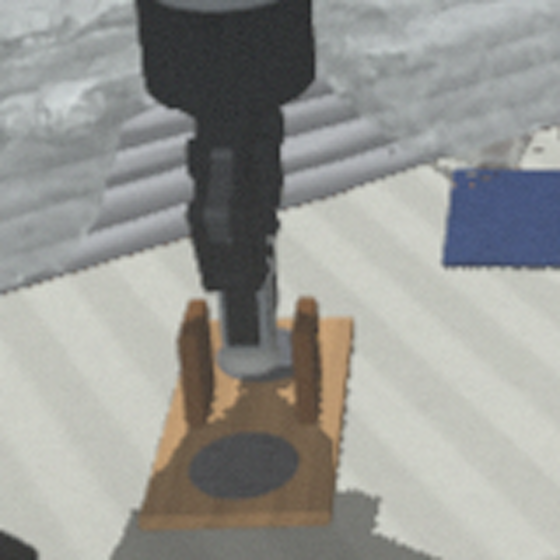

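Call:
drive_tool:
  moves:
    - [[0,0.001,0.008],0]
    - [[0,0,0.007],0]
    - [[0,0,0.005],0]
    - [[0,0,0.003],0]
    - [[0,0,0.002],0]
    - [[0,0,0],0]
    - [[0,0,0],0]

```text
clock: 28.05
tool_pos: [0.4342, 0.2587, 0.0464]
eef_rot: [-1.542, 2.737, -0.0]
force: [0.4, 0.5, 0.4]
width: 0.0262
grip_force: 24.6
```

Call:
drive_tool:
  moves:
    - [[0,0,0],0]
    - [[0,0,0],0]
    - [[0,0,0],0]
    - [[0,0,0],0]
    - [[0,0,0],0]
    - [[0,0,-0.01],0]
    - [[0,0,-0.02],0]
    - [[0,0,-0.04],0]
    - [[0,0,-0.05],0]
    - [[0,0,-0.03],0]
  grip: 0.055

```text
clock: 29.05
tool_pos: [0.4347, 0.259, 0.2007]
eef_rot: [-1.54, 2.733, 0.0]
force: [0.9, 1.1, 0.2]
width: 0.0547
grip_force: 0.0
```

Call:
drive_tool:
  moves:
    - [[0,0,0],0]
    - [[0.015,-0.02,0],0.145]
    - [[0.015,-0.02,0],0.145]
    - [[0.015,-0.02,0],0.145]
    - [[0,0,0],0.145]
    - [[0,0,0],0.145]
    - [[0,0,0],0.145]
    - [[0,0,0],0.145]
    - [[0,0,0],0.145]
    - [[0,0,0],0.145]
  grip: 0.07

```text
clock: 30.05
tool_pos: [0.4513, 0.1861, 0.1958]
eef_rot: [-0.446, -3.109, 0.001]
force: [0.6, 0.1, 0.5]
width: 0.0698
grip_force: 0.0
```

```bash
python3 -c "
from h import *
to((.4577,-.0292,.180),58.8)
s=bot.capture('scene');t=bot.capture('top')
a=cv2.resize(s[190:350,170:390],(550,400),interpolation=cv2.INTER_CUBIC);b=cv2.resize(t[200:320,170:245],(250,400),interpolation=cv2.INTER_CUBIC)
cv2.imwrite('pics/g7.png',np.hstack([a,b]))
"
```

```text
pos [0.4513 0.1861 0.1958] yaw 73.68 tilt 0.05 q6 0.676 w 0.0698 t 30.05
roll 0.2597
shift [-0.0667 -0.2048  0.0159]
```

View pics/g7.png

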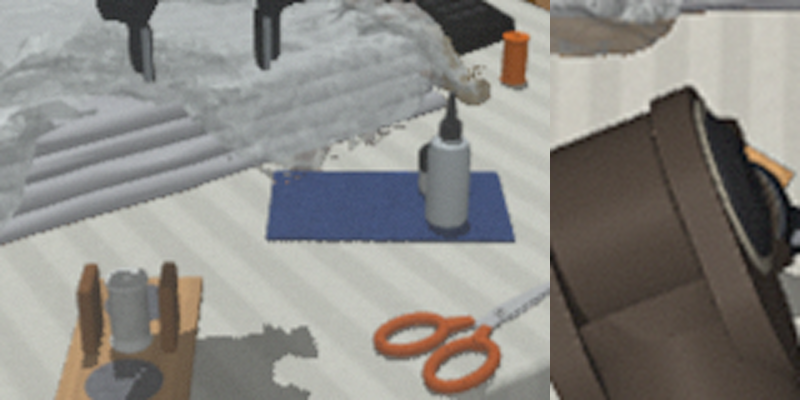

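The white spool stands between the cheeks, at crop pixel (128,310). Next I'll put the glue back.

Call:
drive_tool:
  moves:
    - [[0,0,0],0.13]
    - [[0,0,0],0.13]
    - [[0,-0.02,0],0]
    - [[-0.01,-0.035,0],0]
    - [[0,-0.04,0],0]
    - [[0,-0.04,0],0]
    - [[0,-0.035,0],0]
    - [[0,-0.02,0],0]
    - [[0,0,0],0]
    - [[0,0,0],0]

```text
clock: 31.15
tool_pos: [0.3629, 0.018, 0.1964]
eef_rot: [0.835, 3.028, 0.001]
force: [-0.3, 1.3, -1.3]
width: 0.0699
grip_force: 0.0
```

```bash
python3 -c "
from h import *
to((.4577,-.0292,.0758),58.8)
"
```

```text
pos [0.3629 0.018  0.1964] yaw 59.18 tilt 0.05 q6 0.587 w 0.0699 t 31.15
roll 0.0067
shift [-0.1055  0.0079  0.1206]
```

Call:
drive_tool:
  moves:
    - [[-0.02,0.001,0],0.007]
    - [[-0.03,0.002,0],0]
    - [[-0.03,0.002,0],0]
    - [[-0.0255,0.002,0],0]
    - [[0,0,0.02],0]
    - [[0,0,0],0]
    - [[0,0,0],0]

```text
clock: 31.85
tool_pos: [0.4565, -0.0298, 0.1758]
eef_rot: [-0.843, -3.024, 0.0]
force: [0.3, 0.8, -0.4]
width: 0.0698
grip_force: 0.0
```

```bash
python3 -c "
from h import *
to((.4577,-.0292,.0758),58.8)
"
```

```text
pos [ 0.4565 -0.0298  0.1758] yaw 58.84 tilt 0.11 q6 0.478 w 0.0698 t 31.85
roll 0.0008
shift [-0.0009  0.0012  0.1   ]
```

Call:
drive_tool:
  moves:
    - [[0,0,0.02],0]
    - [[0,0,0.025],0]
    - [[0,0,0.025],0]
    - [[0,0,0.015],0]
    - [[0,0,0.01],0]
    - [[0,0,0.005],0]
    - [[0,0,0],0]
    - [[0,0,0],0]

```text
clock: 32.65
tool_pos: [0.4572, -0.0305, 0.0772]
eef_rot: [0.846, 3.024, 0.0]
force: [-0.3, -0.1, -0.0]
width: 0.0703
grip_force: 0.0
```

Call:
drive_tool:
  moves:
    - [[0,0,0],0]
    - [[0,0,0],0]
    - [[0,0,0],0]
    - [[0,0,0],0]
    - [[0,0,0],0]
    - [[0,0,0],0]
    - [[0,0,0],0]
    - [[0,0,0],0]
  grip: 0.025

```text
clock: 33.45
tool_pos: [0.4571, -0.0307, 0.0769]
eef_rot: [0.846, 3.024, 0.0]
force: [-0.3, 0.2, 5.6]
width: 0.0329
grip_force: 24.9
```

Call:
drive_tool:
  moves:
    - [[0,0,-0.01],0]
    - [[0,0,-0.025],0]
    - [[0,0,-0.035],0]
    - [[0,0,-0.035],0]
    - [[0,0,-0.01],0]
    - [[0,0,0],0]

```text
clock: 34.05
tool_pos: [0.4574, -0.0307, 0.1929]
eef_rot: [0.846, 3.023, 0.001]
force: [-0.2, -0.0, -1.5]
width: 0.0329
grip_force: 25.2
```

```bash
python3 -c "
from h import *
to((.472,.2335,.16),58.8)
"
```

```text
pos [ 0.4574 -0.0307  0.1929] yaw 58.73 tilt 0.17 q6 0.479 w 0.0329 t 34.05
roll -0.0013
shift [0.1248 0.2333 0.0329]
```

Call:
drive_tool:
  moves:
    - [[0.008,0.015,0],0]
    - [[0.017,0.032,0],0]
    - [[0.02,0.037,0],0]
    - [[0.02,0.037,0],0]
    - [[0.02,0.037,0],0]
    - [[0.018,0.034,0],0]
    - [[0.014,0.027,0.01],0]
    - [[0.008,0.014,0.02],0]
    - [[0,0,0],0]
    - [[0,0,0],0]

```text
clock: 35.05
tool_pos: [0.4695, 0.2329, 0.1595]
eef_rot: [-0.845, -3.023, 0.005]
force: [0.0, -0.4, 0.2]
width: 0.0328
grip_force: 25.2
```

```bash
python3 -c "
from h import *
to((.472,.2335,.0792),58.8)
"
```

```text
pos [0.4695 0.2329 0.1595] yaw 58.77 tilt 0.23 q6 1.006 w 0.0328 t 35.05
roll -0.0005
shift [-0.0019  0.0021  0.0803]
```

Call:
drive_tool:
  moves:
    - [[-0.001,0.001,0.02],0]
    - [[0,0,0.025],0]
    - [[0,0,0.015],0]
    - [[0,0,0.008],0]
    - [[0,0,0.005],0]
    - [[0,0,0],0]
    - [[0,0,0],0]

```text
clock: 35.75
tool_pos: [0.4726, 0.2337, 0.0891]
eef_rot: [0.847, 3.024, 0.001]
force: [-0.1, -0.3, -1.1]
width: 0.0331
grip_force: 25.2
```

```bash
python3 -c "
from h import *
to((.472,.2335,.0792),58.8)
"
```

```text
pos [0.4726 0.2337 0.0891] yaw 58.71 tilt 0.07 q6 1.005 w 0.0331 t 35.75
roll -0.0016
shift [ 0.0004 -0.0005  0.0099]
```

Call:
drive_tool:
  moves:
    - [[0,0,0.005],0]
    - [[0,0,0.003],0]
    - [[0,0,0.002],0]
    - [[0,0,0],0]
    - [[0,0,0],0]

```text
clock: 36.25
tool_pos: [0.4731, 0.2346, 0.0804]
eef_rot: [0.845, 3.023, 0.004]
force: [-1.6, -0.1, 13.2]
width: 0.0333
grip_force: 26.7
```

Call:
drive_tool:
  moves:
    - [[0,0,0],0]
    - [[0,0,0],0]
    - [[0,0,0],0]
    - [[0,0,0],0]
    - [[0,0,0],0]
    - [[0,0,-0.01],0]
    - [[0,0,-0.03],0]
    - [[0,0,-0.04],0]
    - [[0,0,-0.02],0]
    - [[0,0,0],0]
  grip: 0.07

```text
clock: 37.25
tool_pos: [0.4738, 0.2346, 0.1826]
eef_rot: [0.845, 3.021, 0.007]
force: [-0.1, 0.8, -0.5]
width: 0.0701
grip_force: 0.0
```

```bash
python3 -c "
from h import *
to((.5028,-.0611,.14),58.8)
"
```

```text
pos [0.4738 0.2346 0.1826] yaw 58.73 tilt 0.38 q6 1.006 w 0.0701 t 37.25
roll -0.0012
shift [-0.1781 -0.2379  0.0419]
```

Call:
drive_tool:
  moves:
    - [[-0.012,-0.016,0],0]
    - [[-0.024,-0.032,0],0]
    - [[-0.027,-0.036,0],0]
    - [[-0.027,-0.036,0],0]
    - [[-0.027,-0.036,0],0]
    - [[-0.027,-0.036,0],0]
    - [[-0.023,-0.031,0],0]
    - [[-0.011,-0.015,0],0]
    - [[0,0,0.02],0]
    - [[0,0,0],0]

```text
clock: 38.25
tool_pos: [0.4991, -0.0627, 0.1558]
eef_rot: [-0.848, -3.02, 0.001]
force: [0.5, 0.2, -0.4]
width: 0.07
grip_force: 0.0
```

```bash
python3 -c "
from h import *
to((.5028,-.0611,.038),58.8)
s=bot.capture('scene');t=bot.capture('top')
a=cv2.resize(s[210:350,170:390],(550,350),interpolation=cv2.INTER_CUBIC);b=cv2.resize(t[220:320,170:245],(250,350),interpolation=cv2.INTER_CUBIC)
cv2.imwrite('pics/g8.png',np.hstack([a,b]))
"
```

```text
pos [ 0.4991 -0.0627  0.1558] yaw 58.63 tilt 0.26 q6 0.423 w 0.07 t 38.25
roll -0.0029
shift [-0.0028  0.0035  0.1178]
```

View pics/g8.png

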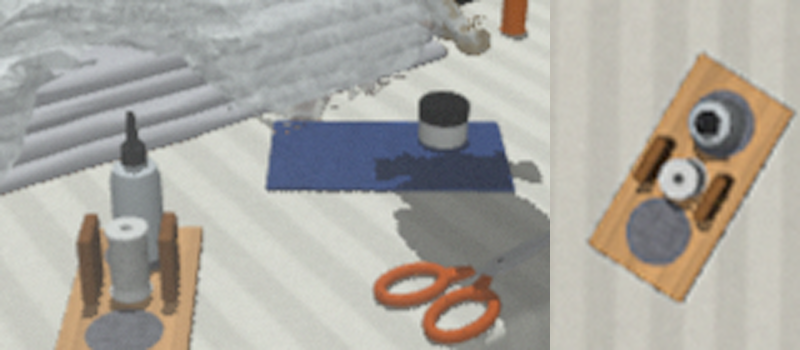

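Glue (crop 130,190) and the white spool (125,260) stand upright in the rack, and the pot waits at (443,120). I'll fetch the pot.

Call:
drive_tool:
  moves:
    - [[-0.001,0.001,0.03],0]
    - [[0,0.001,0.03],0]
    - [[0,0,0.025],0]
    - [[0,0,0.02],0]
    - [[0,0,0.012],0]
    - [[0,0,0],0]
    - [[0,0,0],0]

```text
clock: 39.05
tool_pos: [0.5031, -0.0606, 0.0422]
eef_rot: [0.846, 3.025, 0.0]
force: [0.3, -0.8, 0.2]
width: 0.07
grip_force: 0.0
```

Call:
drive_tool:
  moves:
    - [[0,0,0],0]
    - [[0,0,0],0]
    - [[0,0,0],0]
    - [[0,0,0],0]
    - [[0,0,0],0]
    - [[0,0,0],0]
    - [[0,0,0],0]
    - [[0,0,0],0]
  grip: 0.035

```text
clock: 39.85
tool_pos: [0.5035, -0.0609, 0.0427]
eef_rot: [0.846, 3.023, 0.001]
force: [-0.5, 1.0, 6.0]
width: 0.0431
grip_force: 25.1
```

Call:
drive_tool:
  moves:
    - [[0,0,-0.01],0]
    - [[0,0,-0.025],0]
    - [[0,0,-0.04],0]
    - [[0,0,-0.04],0]
    - [[0,0,-0.035],0]
    - [[0,0,0],0]
    - [[0,0,0],0]

```text
clock: 40.55
tool_pos: [0.5031, -0.061, 0.1925]
eef_rot: [0.846, 3.023, 0.001]
force: [-0.7, -0.2, -0.6]
width: 0.043
grip_force: 25.7
```

```bash
python3 -c "
from h import *
to((.3949,.2819,.13),58.8)
"
```

```text
pos [ 0.5031 -0.061   0.1925] yaw 58.72 tilt 0.14 q6 0.425 w 0.043 t 40.55
roll -0.0014
shift [0.2706 0.2368 0.0622]
```

Call:
drive_tool:
  moves:
    - [[0.014,0.012,0],0]
    - [[0.032,0.028,0],0]
    - [[0.037,0.032,0],0]
    - [[0.037,0.032,0],0]
    - [[0.037,0.033,0],0]
    - [[0.037,0.033,0],0]
    - [[0.036,0.032,0],0]
    - [[0.028,0.024,0],0]
    - [[0.012,0.01,0],0]
    - [[0,0,0],0]

```text
clock: 41.55
tool_pos: [0.3928, 0.2823, 0.1896]
eef_rot: [-0.841, -3.025, 0.003]
force: [-1.0, -0.8, -1.1]
width: 0.0425
grip_force: 25.7
```

```bash
python3 -c "
from h import *
to((.3949,.2819,.047),58.8)
"
```

```text
pos [0.3928 0.2823 0.1896] yaw 58.94 tilt 0.17 q6 1.165 w 0.0425 t 41.55
roll 0.0024
shift [-0.0022  0.0011  0.1426]
```

Call:
drive_tool:
  moves:
    - [[0,0,0.02],0]
    - [[0,0,0.03],0]
    - [[0,0,0.03],0]
    - [[0,0,0.025],0]
    - [[0,0,0.015],0]
    - [[0,0,0.01],0]
    - [[0,0,0],0]
    - [[0,0,0],0]

```text
clock: 42.35
tool_pos: [0.3945, 0.2807, 0.0615]
eef_rot: [0.848, 3.025, -0.0]
force: [0.1, -0.2, 0.2]
width: 0.0433
grip_force: 25.7
```

```bash
python3 -c "
from h import *
to((.3949,.2819,.047),58.8)
"
```

```text
pos [0.3945 0.2807 0.0615] yaw 58.69 tilt 0.01 q6 1.165 w 0.0433 t 42.35
roll -0.0019
shift [0.0003 0.0012 0.0145]
```

Call:
drive_tool:
  moves:
    - [[0,0.001,0.006],0]
    - [[0,0,0.004],0]
    - [[0,0,0.003],0]
    - [[0,0,0.0015],0]
    - [[0,0,0],0]
    - [[0,0,0],0]

```text
clock: 42.95
tool_pos: [0.3949, 0.2819, 0.0468]
eef_rot: [0.847, 3.025, 0.0]
force: [-0.0, 0.7, -0.6]
width: 0.043
grip_force: 25.7
```

Call:
drive_tool:
  moves:
    - [[0,0,0],0]
    - [[0,0,0],0]
    - [[0,0,0],0]
    - [[0,0,0],0]
    - [[0,0,0],0]
    - [[0,0,-0.01],0]
    - [[0,0,-0.03],0]
    - [[0,0,-0.04],0]
    - [[0,0,-0.05],0]
    - [[0,0,-0.03],0]
  grip: 0.07

```text
clock: 43.95
tool_pos: [0.3954, 0.2822, 0.2113]
eef_rot: [0.846, 3.023, 0.005]
force: [0.5, 0.1, 0.3]
width: 0.0701
grip_force: 0.0
```

Call:
drive_tool:
  moves:
    - [[0.02,0.02,0],0]
    - [[0.035,0.03,0],0]
    - [[0.035,0.03,0],0]
    - [[0.03,0.03,0],0]
    - [[0.02,0.02,0],0]
    - [[0,0,0],0]
    - [[0,0,0],0]
    - [[0,0,0],0]

```text
clock: 44.75
tool_pos: [0.3428, 0.4648, 0.2072]
eef_rot: [0.848, 3.025, -0.0]
force: [-0.3, -0.1, 0.2]
width: 0.0702
grip_force: 0.0
```

```bash
python3 -c "
from h import *
to((.3949,.2819,.047),58.8)
s=bot.capture('scene');t=bot.capture('top')
a=cv2.resize(s[210:370,170:450],(525,300),interpolation=cv2.INTER_CUBIC);b=cv2.resize(t[210:310,165:240],(225,300),interpolation=cv2.INTER_CUBIC)
cv2.imwrite('pics/g9.png',np.hstack([a,b]))
s0=cv2.imread('pics/scene0.png');t0=cv2.imread('pics/top0.png')
# dark lid / nozzle shifts in top and scene
for nm,A,B,box in(('pot top',t0,t,(185,270,215,300)),('glue top',t0,t,(210,245,235,268)),('pot scene',s0,s,(200,315,235,345)),('glue scene',s0,s,(212,250,236,280))):
    x0,y0,x1,y1=box
    for I in(A,B):
        g=I[y0:y1,x0:x1].max(2);m=cv2.moments((g<70).astype(np.uint8),True);print(nm,m['m00'],x0+m['m10']/m['m00'],y0+m['m01']/m['m00'])
"
```

```text
pos [0.3428 0.4648 0.2072] yaw 58.69 tilt 0.02 q6 1.482 w 0.0702 t 44.75
roll -0.002
shift [-0.1395 -0.1292  0.1602]
pot top 266.0 200.04887218045113 285.7593984962406
pot top 269.0 200.6654275092937 286.13011152416357
glue top 55.0 218.56363636363636 257.90909090909093
glue top 56.0 218.30357142857142 257.48214285714283
pot scene 502.0 217.14541832669323 328.3884462151394
pot scene 515.0 218.24466019417474 328.36504854368934
glue scene 99.0 224.05050505050505 268.37373737373736
glue scene 112.0 222.72321428571428 268.00892857142856
```

View pics/g9.png

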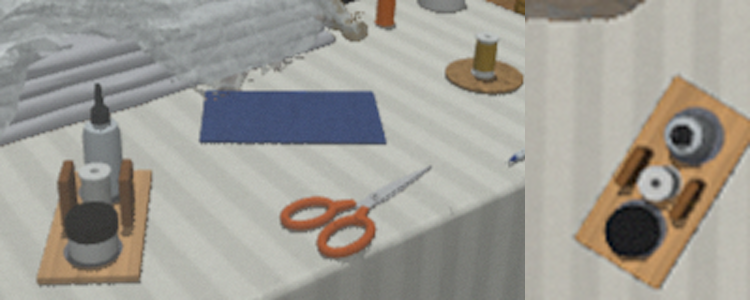

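The pot (92,235), white spool, glue and gold (485,60) all stand upright in their places. Glue and pot are within about 1.3 pixels of their starting positions, roughly 2 mm. The arm is clear, so I'm handing in.

```bash
python3 -c "
from cell import bot
print(bot.hand_in())"
```

```text
the job is handed in; nothing more can be done
None
```

The job is handed in, though the verdict wasn't shown: in the last pictures the gold spool stands on the coaster, the white spool is in the middle bay, and the glue and pot are back within about 2 mm of where they started.

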